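Show which bolt goes in the open hole of the gearbox cover

TASK

One bolt is still missing from the cover of the gearbox: show the apprentice which bolt goes where, by pointing only. Point straight down at the upper end of the longest of the three bolts standing on the bench, with the fingertips two or three centimetres above it, and stay there for two seconds; then point in the same way at the open bolt hole in the cover, stay two seconds, and finish still pointing at it. Touch nothing, and keep high enough on the way that you never point at a wrong bolt.

Things in the scene. Friction and masses are not known exactly. Their poses are not given: they have to be found in the camera images.
- gearbox: Small truck gearbox, grey casting, fixed. Origin: centre of its underside on the bench, z up, y along its length, turned up to 0.3 rad. 204 mm in x over the feet; y from -163 mm (steel output flange) to +130 mm. Its bolted cover has eight bosses, tops 110 mm up, at x = -55, +55, y = -90, -30, +30, +90 mm. Highest parts: the bolt heads, 124 mm. The hexagonal plug in mid-cover is no cover bolt.
- open_hole: The one boss of the gearbox cover that has no bolt in it: a dark open bore 13 mm across in a 32 mm boss, the same boss as the others. It may be any of the eight. Origin at the centre of the bore's mouth, in the flat top of the boss, 110 mm above the bench.
- long_bolt: The longest of three loose steel bolts that stand on the bench on their heads, thread end up: flange 26 mm across at the bottom, head 14 mm high, shank 12 mm across, 94 mm high in all. It topples at a touch. Origin: centre of its underside on the bench, z up. The three bolts change places among one another.
- long_bolt_end (a point): The centre of the upper (thread) end of the long bolt, 94 mm above the bench.
- middle_bolt: Another loose bolt standing on its head, as the long bolt but 64 mm high in all; origin at the centre of its underside. Not to be pointed at.
- short_bolt: Another loose bolt standing on its head, as the long bolt but 39 mm high in all; origin at the centre of its underside. Not to be pointed at.
- fitted_bolt_1: A steel flange bolt fitted in the gearbox cover: flange 26 mm across, head 14 mm high, its top 124 mm above the bench. Origin at the centre of the underside of its flange, 110 mm above the bench. Sits in any of the eight bosses. Fixed.
- fitted_bolt_2: A steel flange bolt fitted in the gearbox cover: flange 26 mm across, head 14 mm high, its top 124 mm above the bench. Origin at the centre of the underside of its flange, 110 mm above the bench. Sits in any of the eight bosses. Fixed.
- fitted_bolt_3: A steel flange bolt fitted in the gearbox cover: flange 26 mm across, head 14 mm high, its top 124 mm above the bench. Origin at the centre of the underside of its flange, 110 mm above the bench. Sits in any of the eight bosses. Fixed.
- fitted_bolt_4: A steel flange bolt fitted in the gearbox cover: flange 26 mm across, head 14 mm high, its top 124 mm above the bench. Origin at the centre of the underside of its flange, 110 mm above the bench. Sits in any of the eight bosses. Fixed.
- fitted_bolt_5: A steel flange bolt fitted in the gearbox cover: flange 26 mm across, head 14 mm high, its top 124 mm above the bench. Origin at the centre of the underside of its flange, 110 mm above the bench. Sits in any of the eight bosses. Fixed.
- fitted_bolt_6: A steel flange bolt fitted in the gearbox cover: flange 26 mm across, head 14 mm high, its top 124 mm above the bench. Origin at the centre of the underside of its flange, 110 mm above the bench. Sits in any of the eight bosses. Fixed.
- fitted_bolt_7: A steel flange bolt fitted in the gearbox cover: flange 26 mm across, head 14 mm high, its top 124 mm above the bench. Origin at the centre of the underside of its flange, 110 mm above the bench. Sits in any of the eight bosses. Fixed.
- gear: Bystander: a loose steel gear wheel lying flat on the bench, 73 mm across and 26 mm high; origin at the centre of its underside.
- spanner: Bystander: a loose steel spanner, 190 mm long, lying flat on the bench beyond the bolts, less than 20 mm high; origin under its middle, its length along its x axis.
- spray_can: Bystander: a loose upright spray can, blue and white, 65 mm across and 199 mm high, to the left of the gearbox; origin at the centre of its underside.
Mind the look-alikes: they are no part of the job. Leave any green or red look-alike of the long_bolt alone.

How it is judged:
By the outcome, as a careful person would: the job done as asked, in the order asked, and still so for the second after the job is handed in, with the robot touching nothing.
It also fails if it takes over 40 s, if anything falls off the work surface, if the arm or the gripper's body presses on something with over 40 N, if the wrist force passes 120 N, or if a joint passes its speed limit or range.

ROBOT

A 6-joint arm with a two-finger parallel gripper is mounted at the origin on the work surface. World frame = base frame: x ahead of the robot, y to its left, z up, the work surface at z = 0. Lengths are in m, angles in degrees, forces in N, time in s.
With the tool pointing down it reaches from about 0.35 to 0.875 m from the base axis. Payload 15.5 kg.
Tool frame: the origin (TCP) lies between the finger pads, 19 mm behind the fingertips; this is the grasp point; z points along the fingers, y is the line along which they close (so a half turn about z gives the same grasp; the last joint's range is limited). The gripper opens to 85 mm and grips with 20 to 120 N. Pads are 22 mm wide; open, the fingers measure 114 mm over their backs; the gripper's body (76 mm by 85 mm) begins 54 mm behind the grasp point. The pads swing forward as they close: fully open they stand 13 mm farther back than shut.
Start: joints at [62.137, 28.281, 77.091, -0, 74.628, -5.472], TCP at [0.238, 0.578, 0.25] pointing down, gripper open.
Joint ranges: [-166.48, 166.48], [-47.26, 123.95], [12.59, 153.08], [-70.14, 250.14], [6.76, 159.57], [-176.63, 176.63]. Speed limits (degrees/s): [108.29, 108.29, 147.25, 172.46, 172.46, 172.46].

INTERFACE

Orientations are given as [roll, pitch, yaw] about the fixed x, y, z axes, in that order (R = Rz(yaw) Ry(pitch) Rx(roll)).
In Python, from workcell import * gives the robot as it stands. The module is installed in compiled form; this text tells all that it offers.
- The arm moves only by the tool drive_tool, never from a script. Its argument "increments" is a list of rows, each an object with "jaw": the finger opening in mm, from 0 to 85.4; "slide": the shift along the tool's x, y, z in mm, a list of three; "dr": the turn, a rotation vector about the tool's x, y, z in degrees, a list of three. A call has 1 to 8 rows; each row shifts and turns the commanded pose from where the row before left it, along the tool's axes as they then stand; what a row does not reach is not made up. A row lasts 1/10 s, in which the tool goes at most 50 mm and 8.59 degrees, less where a joint would pass 70% of its speed; a pose out of reach is approached as far as the arm can. A call with a gripper value outside its range is refused whole. The fingers move at their own pace and stop on an object; the grip force is fixed at half the most. Time passes only in rows, so rows that do not move let the fingers close. It gives the time, the measured TCP pose, the force, the opening and the grip force at its end, in the units of the state.
- sense(): the state, without advancing time (a new reading comes with each control period).
- capture(name): name is "scene" or "top" or "wrist"; returns (picture, depth): 384x512x3 uint8, blue, green, red; 384x512 float32, m along the optical axis (not along the pixel's ray), 0 where there is no reading.
- calibration(name): a dict with "fx", "fy", "cx", "cy" (pixels), "R" (3x3) and "t" (3): a world point X has camera coordinates R X + t; the wrist camera has in their place "hand_eye" (4x4, takes a point from camera to tool coordinates, whose origin is the TCP and whose axes are the flange's). Camera axes: x right, y down, z forward; pixel columns grow to the right and rows downward; lengths in m; the calibration is good to about 2 mm. A picture is of the moment at which its call begins: read the wrist's pose just before it. calibration takes no time and is no camera call.
- finish_job(): hands the job in; it is judged then, once.
Trained networks look in the newest picture that a camera, given by its name, has taken for a name from the list of things; names that differ only in an ending like _2 or _b are one class to them, and where a whole thing is asked for, a point or a joint stands for the part that bears it (a point fixed in the world has none). Each returns a list of dicts, best first, with "p" (0 to 1); they miss things now and then, are a little off and sometimes report something else, mostly with a low value. They report only what shows in the picture. A call takes as long as a camera call. They do not tell look-alikes from the thing itself.
- cut_out(query, camera): "mask" (384x512 bool, what is visible of it) and "uv" ([column, row] in pixels, amid what is visible of it).
- mark_of(query, camera): "uv" ([column, row] in pixels: a listed point, or the origin of a listed thing).
The state is a dict: "t": time; "qpos": joint angles; "joint_velocities": joint speeds; "joint_efforts": joint torques, N m; "tool_pos": TCP position; "orientation": TCP orientation; "force": force on the tool from outside, world axes, zero at the start; "moment": the same for the moment, N m; "finger_gap": finger opening in m; "finger_force": force on a finger pad.
Only numpy, scipy, OpenCV 4.12 (cv2) and the standard library are available. Lean on these libraries where they do the work, as an engineer would, in place of code of your own. Each camera call takes 0.05 s, during which the arm holds its last target. There are 200 camera calls.

## Working session

There is one attempt and no reset: what is moved stays moved. The work goes in short steps, Python scripts to look and compute and a tool call to move; the robot and the scene stay as the last step left them, time stands still between calls to the robot, and variables do not carry over. Pictures are saved under pics/ and viewed, at most 10 in all, crops included, and the job is handed in when it is done.

Besides the shell and the picture viewer there is one more tool, called after "Call:" by a JSON object that holds its "op" and its "data". drive_tool: Moves the arm, as the interface text tells. Its arguments: {"type":"object","properties":{"increments":{"type":"array","items":{"type":"object","properties":{"jaw":{"type":"number"},"slide":{"type":"array","items":{"type":"number"}},"dr":{"type":"array","items":{"type":"number"}}}}}},"required":["increments"]}

```bash
mkdir -p pics; cat > h.py <<'E'
from workcell import *
import numpy as np, cv2
def world(cam,uv,d):
    c=calibration(cam); p=np.array([(uv[0]-c["cx"])/c["fx"]*d,(uv[1]-c["cy"])/c["fy"]*d,d])
    return np.array(c["R"]).T@(p-np.array(c["t"]))
def atz(cam,uv,z):
    c=calibration(cam);R=np.array(c["R"]);o=-R.T@np.array(c["t"])
    r=R.T@np.array([(uv[0]-c["cx"])/c["fx"],(uv[1]-c["cy"])/c["fy"],1.]);return o+r*(z-o[2])/r[2]
E
python3 - <<'E'
from h import *
s=sense();print(s["t"],s["tool_pos"],s["orientation"])
for cam in("scene","top"):
    im,d=capture(cam);cv2.imwrite(f"pics/{cam}1.png",cv2.resize(im,(800,600)))
    np.save(f"d_{cam}.npy",d)
    c=calibration(cam);print(cam,-np.array(c["R"]).T@np.array(c["t"]))
    for q,z in(("long_bolt_end",.094),("open_hole",.11),("long_bolt",0),("middle_bolt",0),("short_bolt",0),("gearbox",0),("fitted_bolt_1",.11)):
        for r in mark_of(q,cam)[:8]:print(q,round(r["p"],2),np.round(r["uv"]),np.round(atz(cam,r["uv"],z),3))
E
```

```text
0.0 [0.23792358 0.57758466 0.24940649] [-1.79932430e+02 -6.80944527e-03  1.57608491e+02]
scene [ 1.03424409 -0.16387788  0.85982088]
long_bolt_end 0.72 [147. 247.] [ 0.659 -0.254  0.094]
long_bolt_end 0.66 [162. 206.] [ 0.572 -0.189  0.094]
long_bolt_end 0.63 [182. 246.] [ 0.694 -0.182  0.094]
long_bolt_end 0.48 [268. 131.] [0.481 0.158 0.094]
long_bolt 0.72 [168. 221.] [ 0.566 -0.192  0.   ]
long_bolt 0.69 [189. 260.] [ 0.695 -0.182  0.   ]
long_bolt 0.64 [158. 259.] [ 0.658 -0.251  0.   ]
long_bolt 0.52 [177. 239.] [ 0.627 -0.19   0.   ]
middle_bolt 0.69 [128. 215.] [ 0.5   -0.283  0.   ]
short_bolt 0.62 [173. 195.] [ 0.497 -0.151  0.   ]
short_bolt 0.6 [286. 125.] [0.416 0.26  0.   ]
gearbox 0.97 [266. 172.] [0.546 0.12  0.   ]
gearbox 0.71 [251. 181.] [0.555 0.065 0.   ]
fitted_bolt_1 0.63 [286. 125.] [0.496 0.208 0.11 ]
fitted_bolt_1 0.63 [250. 137.] [0.49  0.098 0.11 ]
fitted_bolt_1 0.54 [270. 169.] [0.605 0.096 0.11 ]
fitted_bolt_1 0.53 [253. 179.] [0.613 0.043 0.11 ]
fitted_bolt_1 0.53 [308. 154.] [0.61  0.208 0.11 ]
fitted_bolt_1 0.45 [227. 148.] [0.494 0.027 0.11 ]
fitted_b
[... 298 characters left out ...]
long_bolt 0.62 [332. 193.] [ 0.634 -0.192  0.   ]
long_bolt 0.55 [328. 172.] [ 0.695 -0.182  0.   ]
long_bolt 0.52 [349. 187.] [ 0.65  -0.239  0.   ]
long_bolt 0.48 [284. 154.] [ 0.751 -0.057  0.   ]
middle_bolt 0.55 [363. 240.] [ 0.501 -0.27   0.   ]
short_bolt 0.59 [319. 241.] [ 0.501 -0.148  0.   ]
gearbox 0.82 [221. 227.] [0.545 0.125 0.   ]
gearbox 0.49 [284. 156.] [ 0.748 -0.057  0.   ]
fitted_bolt_1 0.63 [181. 202.] [0.601 0.216 0.11 ]
fitted_bolt_1 0.63 [206. 243.] [0.497 0.153 0.11 ]
fitted_bolt_1 0.62 [257. 243.] [0.495 0.026 0.11 ]
fitted_bolt_1 0.54 [183. 244.] [0.495 0.208 0.11 ]
fitted_bolt_1 0.45 [250. 195.] [0.616 0.042 0.11 ]
fitted_bolt_1 0.4 [229. 242.] [0.499 0.095 0.11 ]
```

View pics/scene1.png

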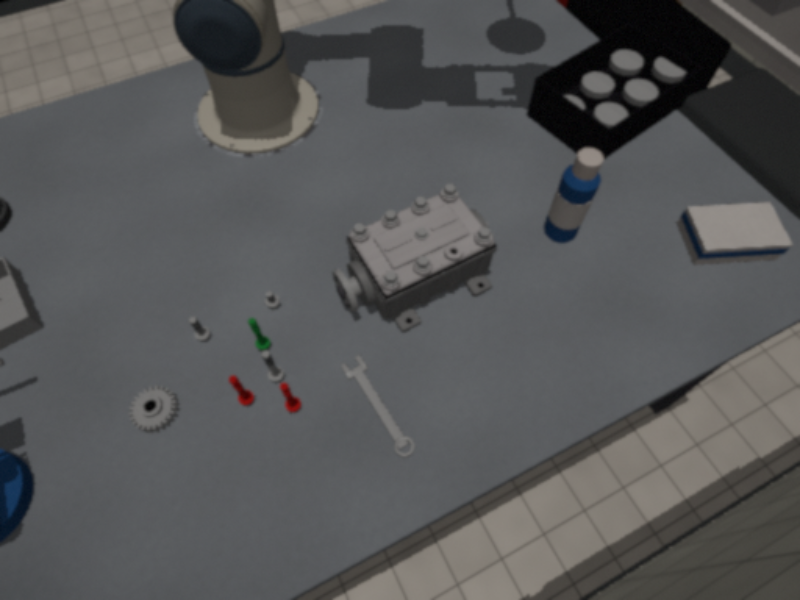

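View pics/top1.png

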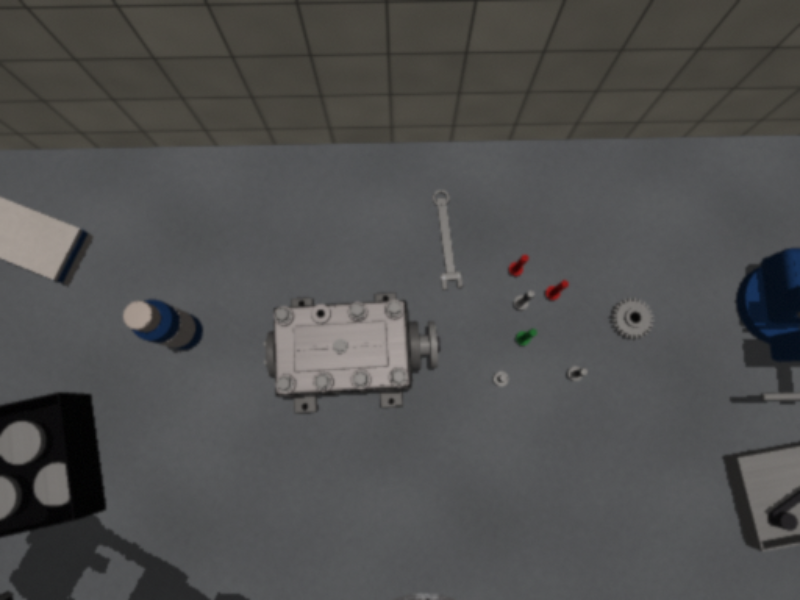

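```bash
cat >> h.py <<'E'
def tri(a,b,ca="scene",cb="top"):
    A=[];B=[]
    for cam,uv in((ca,a),(cb,b)):
        c=calibration(cam);R=np.array(c["R"]);t=np.array(c["t"])
        for k,(f,p) in enumerate(((c["fx"],c["cx"]),(c["fy"],c["cy"]))):
            w=(uv[k]-p)/f;A.append(R[k]-w*R[2]);B.append(w*t[2]-t[k])
    return np.linalg.lstsq(np.array(A),np.array(B),rcond=None)[0]
E
python3 - <<'E'
from h import *
k=1.5625
f=lambda n,a,b:print(n,np.round(tri(np.array(a)/k,np.array(b)/k),3))
f("steelA end",(267,355),(530,295));f("steelB end",(195,320),(583,372));f("short",(271,295),(501,377))
f("green end",(254,321),(532,331));f("hole",(453,252),(320,313));f("can top",(590,160),(142,315))
for cam,a in(("scene",(453,252)),("top",(320,313))):print(atz(cam,np.array(a)/k,.11))
for cam,a in(("scene",(267,355)),("top",(530,295))):print(atz(cam,np.array(a)/k,.094))
T=[(.601,.216),(.497,.153),(.495,.026),(.495,.208),(.616,.042),(.499,.095)]
from scipy.optimize import least_squares
G=np.array([(x,y) for x in(-55,55) for y in(-90,-30,30,90)])/1e3
T=np.array(T)
def P(p):c,s=np.cos(p[2]),np.sin(p[2]);return G@np.array([[c,s],[-s,c]])+p[:2]
r=least_squares(lambda p:np.min(np.linalg.norm(T[:,None]-P(p)[None],axis=2),1),[.545,.125,0.])
print(r.x,np.round(P(r.x),3),np.round(r.fun,3))
print(calibration("wrist"))
E
```

```text
steelA end [ 0.631 -0.19   0.086]
steelB end [ 0.503 -0.277  0.059]
short [ 0.499 -0.145  0.033]
green end [ 0.57  -0.188  0.093]
hole [0.605 0.156 0.105]
can top [0.595 0.41  0.191]
[0.60800151 0.15428287 0.11      ]
[0.60396708 0.15507222 0.11      ]
[ 0.63650556 -0.18850411  0.094     ]
[ 0.62946534 -0.19022458  0.094     ]
[0.55214086 0.12430252 0.05288201] [[0.502 0.032]
 [0.499 0.091]
 [0.496 0.151]
 [0.492 0.211]
 [0.612 0.037]
 [0.609 0.097]
 [0.605 0.157]
 [0.602 0.217]] [0.002 0.002 0.009 0.004 0.006 0.004]
{'fx': 344.5584493067673, 'fy': 344.5584493067673, 'cx': 256.36779937176226, 'cy': 188.74441298821506, 'hand_eye': array([[-5.56575993e-04, -9.59172655e-01, -2.82820627e-01,
         7.29661903e-02],
       [ 9.99999740e-01, -4.03994270e-04, -5.97819167e-04,
        -5.46643441e-04],
       [ 4.59153885e-04, -2.82820887e-01,  9.59172631e-01,
        -1.23067274e-01],
       [ 0.00000000e+00,  0.00000000e+00,  0.00000000e+00,
         1.00000000e+00]])}
```

Call:
{"op": "drive_tool", "data": {"increments": [{"jaw": 0,"slide": [0,0,-40],"dr": [0,0,0]},{"jaw": 0,"slide": [0,0,-40],"dr": [0,0,0]}]}}

```text
t: 1.0
tool_pos: [0.2378, 0.5773, 0.3301]
orientation: [-179.8, -0.0, 157.6]
force: [0.4, 0.8, 0.1]
finger_gap: 0.0592
finger_force: 0.0
```

The scene view shows the steel long bolt at about (267,355) of the enlarged picture, with red and green look-alikes around it. The open bore is at (453,252), or (320,313) in the top view. Next I move high above the bolt.

Call:
{"op": "drive_tool", "data": {"increments": [{"jaw": 0,"slide": [-36.4,-31.1,0],"dr": [0,0,0]},{"jaw": 0,"slide": [-36.4,-31.1,0],"dr": [0,0,0]},{"jaw": 0,"slide": [-36.4,-31.1,0],"dr": [0,0,0]},{"jaw": 0,"slide": [-36.4,-31.1,0],"dr": [0,0,0]},{"jaw": 0,"slide": [-36.4,-31.1,0],"dr": [0,0,0]},{"jaw": 0,"slide": [-36.4,-31.1,0],"dr": [0,0,0]},{"jaw": 0,"slide": [-36.4,-31.1,0],"dr": [0,0,0]},{"jaw": 0,"slide": [-36.4,-31.1,0],"dr": [0,0,0]}]}}

```text
t: 1.8
tool_pos: [0.4131, 0.2351, 0.3302]
orientation: [180.0, 0.0, 157.6]
force: [1.0, -0.2, 0.8]
finger_gap: -0.0
finger_force: 0.0
```

Call:
{"op": "drive_tool", "data": {"increments": [{"jaw": 0,"slide": [-36.4,-31.1,0],"dr": [0,0,0]},{"jaw": 0,"slide": [-36.4,-31.1,0],"dr": [0,0,0]},{"jaw": 0,"slide": [-36.4,-31.1,0],"dr": [0,0,0]},{"jaw": 0,"slide": [-36.4,-31.1,0],"dr": [0,0,0]},{"jaw": 0,"slide": [-36.4,-31.1,0],"dr": [0,0,0]},{"jaw": 0,"slide": [-36.4,-31.1,0],"dr": [0,0,0]},{"jaw": 0,"slide": [-36.4,-31.1,0],"dr": [0,0,0]},{"jaw": 0,"slide": [-36.4,-31.1,0],"dr": [0,0,0]}]}}

```text
t: 2.6
tool_pos: [0.5876, -0.1061, 0.3301]
orientation: [180.0, 0.0, 157.6]
force: [0.6, 0.6, 0.2]
finger_gap: -0.0
finger_force: 0.0
```

Call:
{"op": "drive_tool", "data": {"increments": [{"jaw": 0,"slide": [-36.4,-31.1,0],"dr": [0,0,0]},{"jaw": 0,"slide": [-36.4,-31.1,0],"dr": [0,0,0]},{"jaw": 0,"slide": [0,0,0],"dr": [0,0,0]},{"jaw": 0,"slide": [0,0,0],"dr": [0,0,0]}]}}

```text
t: 3.0
tool_pos: [0.6306, -0.1901, 0.3293]
orientation: [180.0, -0.1, 157.5]
force: [-0.6, 0.1, -0.2]
finger_gap: -0.0001
finger_force: 0.0
```

```bash
cat >> h.py <<'E'
from scipy.spatial.transform import Rotation as Ro
def wz(uv,z,s):
    c=calibration("wrist");H=np.array(c["hand_eye"]);R=Ro.from_euler("xyz",s["orientation"],degrees=True).as_matrix()
    r=R@H[:3,:3]@np.array([(uv[0]-c["cx"])/c["fx"],(uv[1]-c["cy"])/c["fy"],1.]);o=R@H[:3,3]+s["tool_pos"]
    return o+r*(z-o[2])/r[2]
E
python3 - <<'E'
from h import *
s=sense();im,d=capture("wrist");cv2.imwrite("pics/w1.png",cv2.resize(im,(800,600)));np.save("dw.npy",d)
print(s["tool_pos"],s["orientation"])
for q,z in(("long_bolt_end",.094),("long_bolt",0)):
    for r in mark_of(q,"wrist")[:6]:
        u,v=map(int,r["uv"]);print(q,round(r["p"],2),r["uv"],np.round(wz(r["uv"],z,s),4),d[v,u])
E
```

```text
[ 0.63062058 -0.19011407  0.32932111] [ 1.79991795e+02 -5.17638226e-02  1.57521026e+02]
long_bolt_end 0.92 [211.5, 195.1] [ 0.6483 -0.2512  0.094 ] 0.3759385
long_bolt_end 0.63 [280.2, 207.0] [ 0.6898 -0.187   0.094 ] 0.37935883
long_bolt_end 0.59 [255.5, 158.2] [ 0.6289 -0.1912  0.094 ] 0.36514127
long_bolt_end 0.54 [232.8, 102.2] [ 0.5671 -0.1903  0.094 ] 0.3482139
long_bolt 0.91 [278.2, 188.0] [ 0.6963 -0.1858  0.    ] 0.43604776
long_bolt 0.79 [222.4, 173.5] [ 0.6485 -0.248   0.    ] 0.4441267
long_bolt 0.69 [235.7, 94.7] [ 0.5611 -0.1905  0.    ] 0.42374218
long_bolt 0.63 [256.0, 145.1] [ 0.6302 -0.1913  0.    ] 0.4206231
```

View pics/w1.png

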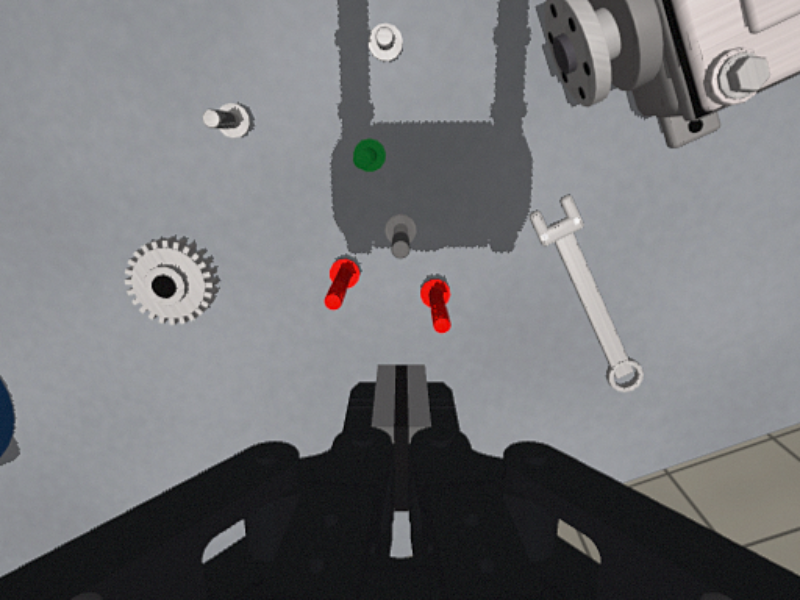

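The wrist view shows the steel long bolt's end at (400,245), between the green bolt and the two red ones. The tip geometry agrees with fingertips 19 mm ahead of the TCP when shut. Now I descend to 26 mm above the bolt and hold.

Call:
{"op": "drive_tool", "data": {"increments": [{"jaw": 0,"slide": [0.5,-1.3,40],"dr": [0,0,0]},{"jaw": 0,"slide": [0,0,40],"dr": [0,0,0]},{"jaw": 0,"slide": [0,0,40],"dr": [0,0,0]},{"jaw": 0,"slide": [0,0,35],"dr": [0,0,0]},{"jaw": 0,"slide": [0,0,25],"dr": [0,0,0]},{"jaw": 0,"slide": [0,0,11],"dr": [0,0,0]},{"jaw": 0,"slide": [0,0,0],"dr": [0,0,0]},{"jaw": 0,"slide": [0,0,0],"dr": [0,0,0]}]}}

```text
t: 3.95
tool_pos: [0.6303, -0.1901, 0.1404]
orientation: [180.0, 0.1, 157.6]
force: [-0.1, -0.2, 0.3]
finger_gap: -0.0
finger_force: 0.0
```

```bash
python3 - <<'E'
from h import *
s=sense();im,d=capture("wrist");print(s["tool_pos"],s["t"])
a,_=capture("scene");b,_=capture("top")
k=lambda i,u,v,w:cv2.resize(i[v-w:v+w,u-w:u+w],(390,390),interpolation=cv2.INTER_CUBIC)
W=cv2.resize(im,(390,292));o=np.zeros((390,790,3),np.uint8);o[:,:390]=k(a,175,220,50);o[:292,400:]=W
cv2.imwrite("pics/chk.png",o)
for r in mark_of("long_bolt_end","wrist")[:4]:print(round(r["p"],2),r["uv"],np.round(wz(r["uv"],.094,s),4))
E
```

```text
[ 0.63031397 -0.19010923  0.14043673] 3.95
0.92 [256.6, 229.8] [ 0.63   -0.1906  0.094 ]
0.85 [171.3, 293.5] [ 0.6476 -0.2498  0.094 ]
0.79 [203.3, 119.4] [ 0.5667 -0.1924  0.094 ]
```

View pics/chk.png

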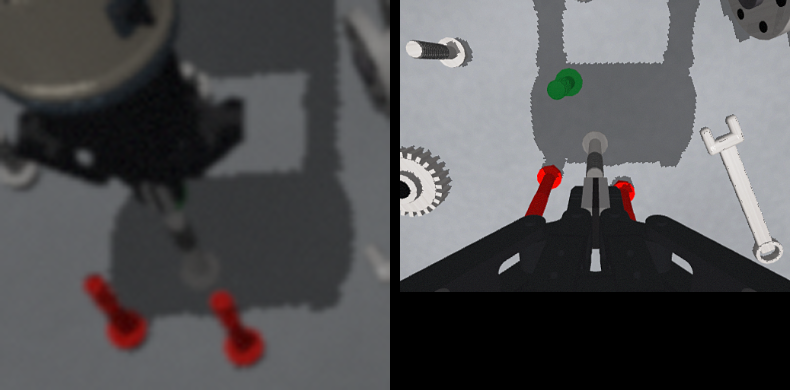

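The wrist view shows the fingertips over the end of the steel bolt, aligned to within about 1 mm. I hold here.

Call:
{"op": "drive_tool", "data": {"increments": [{"jaw": 0,"slide": [0,0,2],"dr": [0,0,0]},{"jaw": 0,"slide": [0,0,0],"dr": [0,0,0]},{"jaw": 0,"slide": [0,0,0],"dr": [0,0,0]},{"jaw": 0,"slide": [0,0,0],"dr": [0,0,0]},{"jaw": 0,"slide": [0,0,0],"dr": [0,0,0]},{"jaw": 0,"slide": [0,0,0],"dr": [0,0,0]},{"jaw": 0,"slide": [0,0,0],"dr": [0,0,0]},{"jaw": 0,"slide": [0,0,0],"dr": [0,0,0]}]}}

```text
t: 4.95
tool_pos: [0.6297, -0.1903, 0.137]
orientation: [-180.0, -0.0, 157.6]
force: [0.3, -0.3, 0.5]
finger_gap: 0.0002
finger_force: 0.0
```

Call:
{"op": "drive_tool", "data": {"increments": [{"jaw": 0,"slide": [0,0,0],"dr": [0,0,0]},{"jaw": 0,"slide": [0,0,0],"dr": [0,0,0]},{"jaw": 0,"slide": [0,0,0],"dr": [0,0,0]},{"jaw": 0,"slide": [0,0,0],"dr": [0,0,0]},{"jaw": 0,"slide": [0,0,0],"dr": [0,0,0]},{"jaw": 0,"slide": [0,0,0],"dr": [0,0,0]},{"jaw": 0,"slide": [0,0,0],"dr": [0,0,0]},{"jaw": 0,"slide": [0,0,0],"dr": [0,0,0]}]}}

```text
t: 5.75
tool_pos: [0.6297, -0.1903, 0.137]
orientation: [-180.0, 0.0, 157.6]
force: [-0.1, -1.1, 0.5]
finger_gap: 0.0002
finger_force: 0.0
```

Call:
{"op": "drive_tool", "data": {"increments": [{"jaw": 0,"slide": [0,0,0],"dr": [0,0,0]},{"jaw": 0,"slide": [0,0,0],"dr": [0,0,0]},{"jaw": 0,"slide": [0,0,0],"dr": [0,0,0]},{"jaw": 0,"slide": [0,0,0],"dr": [0,0,0]},{"jaw": 0,"slide": [0,0,0],"dr": [0,0,0]},{"jaw": 0,"slide": [0,0,0],"dr": [0,0,0]},{"jaw": 0,"slide": [0,0,0],"dr": [0,0,0]},{"jaw": 0,"slide": [0,0,0],"dr": [0,0,0]}]}}

```text
t: 6.55
tool_pos: [0.6297, -0.1903, 0.137]
orientation: [-180.0, -0.0, 157.6]
force: [-0.8, -0.6, -0.4]
finger_gap: -0.0
finger_force: 0.0
```

Call:
{"op": "drive_tool", "data": {"increments": [{"jaw": 0,"slide": [0,0,0],"dr": [0,0,0]},{"jaw": 0,"slide": [0,0,0],"dr": [0,0,0]},{"jaw": 0,"slide": [0,0,0],"dr": [0,0,0]},{"jaw": 0,"slide": [0,0,0],"dr": [0,0,0]},{"jaw": 0,"slide": [0,0,0],"dr": [0,0,0]},{"jaw": 0,"slide": [0,0,0],"dr": [0,0,0]}]}}

```text
t: 7.15
tool_pos: [0.6297, -0.1903, 0.137]
orientation: [-180.0, 0.0, 157.6]
force: [0.1, -0.1, 0.4]
finger_gap: 0.0001
finger_force: 0.0
```

Call:
{"op": "drive_tool", "data": {"increments": [{"jaw": 0,"slide": [0,0,-20],"dr": [0,0,0]},{"jaw": 0,"slide": [0,0,-40],"dr": [0,0,0]},{"jaw": 0,"slide": [0,0,-45],"dr": [0,0,0]},{"jaw": 0,"slide": [0,0,-45],"dr": [0,0,0]},{"jaw": 0,"slide": [0,0,-40],"dr": [0,0,0]},{"jaw": 0,"slide": [0,0,0],"dr": [0,0,0]}]}}

```text
t: 7.75
tool_pos: [0.6315, -0.191, 0.3333]
orientation: [180.0, 0.5, 157.6]
force: [-0.0, 0.3, 0.2]
finger_gap: -0.0003
finger_force: 0.0
```

Call:
{"op": "drive_tool", "data": {"increments": [{"jaw": 0,"slide": [19.3,38.7,0],"dr": [0,0,0]},{"jaw": 0,"slide": [19.3,38.7,0],"dr": [0,0,0]},{"jaw": 0,"slide": [19.3,38.7,0],"dr": [0,0,0]},{"jaw": 0,"slide": [19.3,38.7,0],"dr": [0,0,0]},{"jaw": 0,"slide": [19.3,38.7,0],"dr": [0,0,0]},{"jaw": 0,"slide": [19.3,38.7,0],"dr": [0,0,0]},{"jaw": 0,"slide": [19.3,38.7,0],"dr": [0,0,0]},{"jaw": 0,"slide": [19.3,38.7,0],"dr": [0,0,0]}]}}

```text
t: 8.55
tool_pos: [0.6043, 0.1565, 0.3266]
orientation: [-180.0, -0.0, 157.6]
force: [0.2, -0.2, -0.7]
finger_gap: 0.0001
finger_force: 0.0
```

Call:
{"op": "drive_tool", "data": {"increments": [{"jaw": 0,"slide": [0,0,0],"dr": [0,0,0]},{"jaw": 0,"slide": [0,0,0],"dr": [0,0,0]},{"jaw": 0,"slide": [0,0,0],"dr": [0,0,0]}]}}

```text
t: 8.85
tool_pos: [0.6049, 0.1541, 0.3267]
orientation: [-180.0, -0.0, 157.6]
force: [-0.2, -0.4, -0.0]
finger_gap: -0.0002
finger_force: 0.0
```

```bash
python3 - <<'E'
from h import *
s=sense();im,d=capture("wrist");cv2.imwrite("pics/w2.png",cv2.resize(im,(800,600)));print(s["tool_pos"],s["orientation"])
for q in("open_hole","fitted_bolt_1"):
    for r in mark_of(q,"wrist")[:8]:print(q,round(r["p"],2),r["uv"],np.round(wz(r["uv"],.11,s),4))
E
```

```text
[0.6048817  0.15405073 0.32671134] [-1.79976254e+02 -1.01072190e-02  1.57583670e+02]
open_hole 0.66 [255.3, 159.1] [0.6006 0.1537 0.11  ]
open_hole 0.32 [163.4, 292.2] [ 7.021e-01 -5.000e-04  1.100e-01]
fitted_bolt_1 0.96 [313.4, 137.0] [0.602  0.2151 0.11  ]
fitted_bolt_1 0.89 [208.0, 53.2] [0.4923 0.1514 0.11  ]
fitted_bolt_1 0.87 [151.1, 82.0] [0.4949 0.0913 0.11  ]
fitted_bolt_1 0.8 [268.6, 22.0] [0.4893 0.2128 0.11  ]
fitted_bolt_1 0.76 [151.6, 208.2] [0.6075 0.0335 0.11  ]
fitted_bolt_1 0.66 [203.8, 187.2] [0.6076 0.0936 0.11  ]
fitted_bolt_1 0.64 [95.9, 109.8] [0.4974 0.0303 0.11  ]
```

View pics/w2.png

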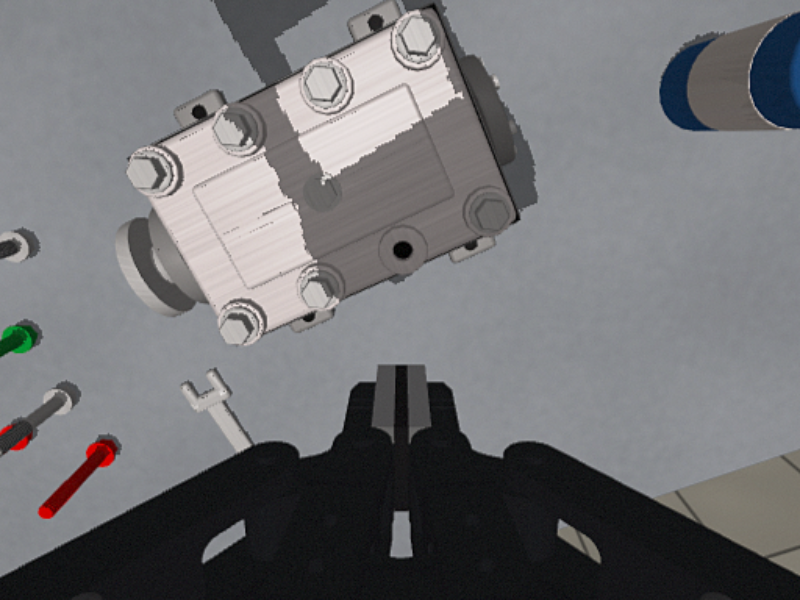

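The wrist view shows the open bore at (402,250), with seven fitted bolts around the other bosses. Now I descend.

Call:
{"op": "drive_tool", "data": {"increments": [{"jaw": 0,"slide": [1.6,0.2,40],"dr": [0,0,0]},{"jaw": 0,"slide": [0,0,40],"dr": [0,0,0]},{"jaw": 0,"slide": [0,0,40],"dr": [0,0,0]},{"jaw": 0,"slide": [0,0,30],"dr": [0,0,0]},{"jaw": 0,"slide": [0,0,18],"dr": [0,0,0]},{"jaw": 0,"slide": [0,0,0],"dr": [0,0,0]},{"jaw": 0,"slide": [0,0,0],"dr": [0,0,0]},{"jaw": 0,"slide": [0,0,0],"dr": [0,0,0]}]}}

```text
t: 9.8
tool_pos: [0.6043, 0.1554, 0.1604]
orientation: [179.9, 0.1, 157.6]
force: [0.4, 0.9, -0.0]
finger_gap: -0.0001
finger_force: 0.0
```

```bash
python3 - <<'E'
from h import *
s=sense();im,d=capture("wrist");cv2.imwrite("pics/w3.png",cv2.resize(im,(800,600)));print(s["tool_pos"],s["orientation"])
for q in("open_hole","fitted_bolt_1"):
    for r in mark_of(q,"wrist")[:5]:print(q,round(r["p"],2),r["uv"],np.round(wz(r["uv"],.11,s),4))
E
```

```text
[0.60430412 0.15541263 0.16043382] [1.79934380e+02 1.07119860e-01 1.57587176e+02]
open_hole 0.69 [253.6, 225.1] [0.6024 0.1539 0.11  ]
fitted_bolt_1 0.84 [156.2, 21.9] [0.4926 0.1512 0.11  ]
fitted_bolt_1 0.83 [47.3, 79.5] [0.4952 0.0914 0.11  ]
fitted_bolt_1 0.82 [158.9, 270.7] [0.6076 0.0939 0.11  ]
fitted_bolt_1 0.82 [360.1, 184.9] [0.6028 0.2141 0.11  ]
```

View pics/w3.png

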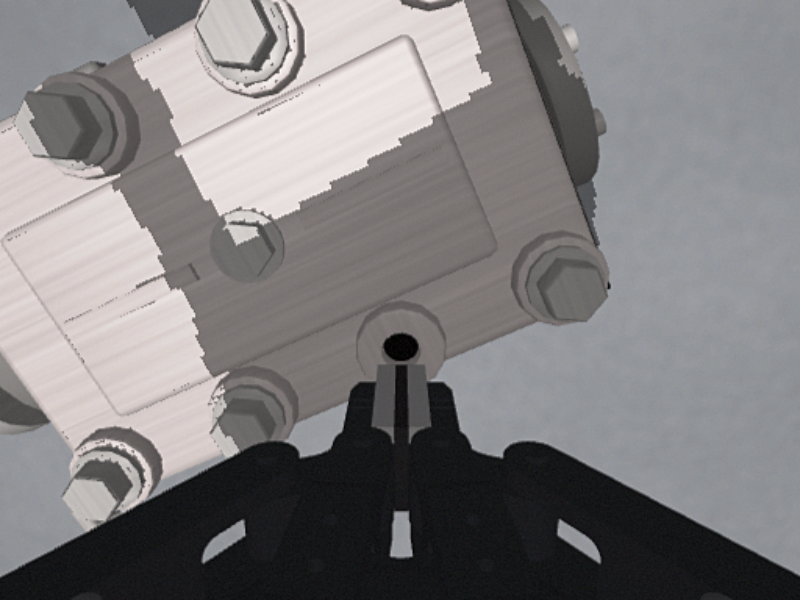

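The bore's mouth is at (401,347), right under the fingertips, so only about 1 mm of trim is needed. I go down 5 mm and hold.

Call:
{"op": "drive_tool", "data": {"increments": [{"jaw": 0,"slide": [1,-0.3,4],"dr": [0,0,0]},{"jaw": 0,"slide": [0,0,0],"dr": [0,0,0]},{"jaw": 0,"slide": [0,0,0],"dr": [0,0,0]},{"jaw": 0,"slide": [0,0,0],"dr": [0,0,0]},{"jaw": 0,"slide": [0,0,0],"dr": [0,0,0]},{"jaw": 0,"slide": [0,0,0],"dr": [0,0,0]},{"jaw": 0,"slide": [0,0,0],"dr": [0,0,0]},{"jaw": 0,"slide": [0,0,0],"dr": [0,0,0]}]}}

```text
t: 10.75
tool_pos: [0.6024, 0.1556, 0.155]
orientation: [180.0, 0.0, 157.6]
force: [-0.6, 0.2, -0.2]
finger_gap: -0.0
finger_force: 0.0
```

Call:
{"op": "drive_tool", "data": {"increments": [{"jaw": 0,"slide": [0,0,0],"dr": [0,0,0]},{"jaw": 0,"slide": [0,0,0],"dr": [0,0,0]},{"jaw": 0,"slide": [0,0,0],"dr": [0,0,0]},{"jaw": 0,"slide": [0,0,0],"dr": [0,0,0]},{"jaw": 0,"slide": [0,0,0],"dr": [0,0,0]},{"jaw": 0,"slide": [0,0,0],"dr": [0,0,0]},{"jaw": 0,"slide": [0,0,0],"dr": [0,0,0]},{"jaw": 0,"slide": [0,0,0],"dr": [0,0,0]}]}}

```text
t: 11.55
tool_pos: [0.6024, 0.1557, 0.155]
orientation: [180.0, 0.0, 157.6]
force: [0.0, -0.1, -0.7]
finger_gap: 0.0002
finger_force: 0.0
```

Call:
{"op": "drive_tool", "data": {"increments": [{"jaw": 0,"slide": [0,0,0],"dr": [0,0,0]},{"jaw": 0,"slide": [0,0,0],"dr": [0,0,0]},{"jaw": 0,"slide": [0,0,0],"dr": [0,0,0]},{"jaw": 0,"slide": [0,0,0],"dr": [0,0,0]},{"jaw": 0,"slide": [0,0,0],"dr": [0,0,0]},{"jaw": 0,"slide": [0,0,0],"dr": [0,0,0]},{"jaw": 0,"slide": [0,0,0],"dr": [0,0,0]},{"jaw": 0,"slide": [0,0,0],"dr": [0,0,0]}]}}

```text
t: 12.35
tool_pos: [0.6024, 0.1557, 0.155]
orientation: [180.0, -0.0, 157.6]
force: [0.4, 0.1, 0.4]
finger_gap: 0.0
finger_force: 0.0
```

Call:
{"op": "drive_tool", "data": {"increments": [{"jaw": 0,"slide": [0,0,0],"dr": [0,0,0]},{"jaw": 0,"slide": [0,0,0],"dr": [0,0,0]},{"jaw": 0,"slide": [0,0,0],"dr": [0,0,0]},{"jaw": 0,"slide": [0,0,0],"dr": [0,0,0]},{"jaw": 0,"slide": [0,0,0],"dr": [0,0,0]},{"jaw": 0,"slide": [0,0,0],"dr": [0,0,0]}]}}

```text
t: 12.95
tool_pos: [0.6024, 0.1557, 0.155]
orientation: [-180.0, -0.0, 157.6]
force: [-0.7, -0.2, -0.5]
finger_gap: 0.0001
finger_force: 0.0
```

```bash
python3 -c "
from workcell import *
print(finish_job())"
```

```text
the job is handed in; nothing more can be done
None
```

The job is handed in: the arm pointed about 24 mm above the long steel bolt's end, then about 26 mm above the open bolt hole, holding each for more than 2 s. It finished at 13 s still pointing at the hole, and the force readings showed no contact.

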